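Find the rattling parts case on the repair bench

ROBOT

A 6-joint arm with a two-finger parallel gripper is mounted at the origin on the work surface. World frame = base frame: x ahead of the robot, y to its left, z up, the work surface at z = 0. Lengths are in m, angles in rad, forces in N, time in s.
With the tool pointing down it reaches from about 0.3 to 0.875 m from the base axis. Payload 4.2 kg.
Tool frame: the origin (TCP) lies midway between the tips of the shut fingers; the grasp point (between the pads) lies 19 mm behind it; z points along the fingers, y is the line along which they close (so a half turn about z gives the same grasp; the last joint's range is limited). The gripper opens to 85 mm and grips with 20 to 120 N. Pads are 22 mm wide; open, the fingers measure 114 mm over their backs; the gripper's body (76 mm by 85 mm) begins 54 mm behind the grasp point. The pads swing forward as they close: fully open they stand 13 mm farther back than shut.
Start: joints at [-1.166, 0.32, 1.565, -0, 1.257, -0.02], TCP at [0.237, -0.524, 0.231] pointing down, gripper open.
Joint ranges: [-3.11, 3.11], [-0.84, 2.01], [0.21, 2.61], [-1.34, 4.49], [0.05, 2.63], [-2.56, 2.56]. Speed limits (rad/s): [2.57, 2.57, 3.14, 3.14, 3.14, 3.14].

INTERFACE

Orientations are given as a rotation vector (axis times angle).
In Python, from plant import r, vision, order, models gives the robot as it stands. The module is installed in compiled form; this text tells all that it offers.
- The arm moves only by the tool arm_command, never from a script. Its argument "moves" is a list that holds one entry, the list of rows, each a list of 7 numbers: the shift along the tool's x, y, z in mm, then the turn, a rotation vector about the tool's x, y, z in units of 5 degrees (1.0 is 5 degrees), then the finger opening in mm, from 0 to 85.4. A call has exactly 8 rows; each row shifts and turns the commanded pose from where the row before left it, along the tool's axes as they then stand; what a row does not reach is not made up. A row lasts 1/8 s, in which the tool goes at most 62.5 mm and 10.7 degrees, less where a joint would pass 70% of its speed; a pose out of reach is approached as far as the arm can. A call is refused whole if a number of a shift passes 62.5 or a number of a turn 1, either way. A call with a gripper value outside its range is refused whole. The fingers move at their own pace and stop on an object; the grip force is fixed at half the most. Time passes only in rows, so rows that do not move let the fingers close, or fill a call up. It gives the time, the measured TCP pose, the force, the opening and the grip force at its end, in the units of the state.
- r.get_obs(): the state, without advancing time (a new reading comes with each control period).
- vision.grab_frame(name): name is "scene" or "top"; returns the picture (384x512x3 uint8, red, green, blue); there is no depth.
- vision.camera_model(name): a dict with "camera_matrix" (3x3 intrinsics, pixels), "k1" (the pictures are not rectified: a ray, as slopes to the right and down, at radius r is drawn at 1 + k1 r^2 times it, then the intrinsics apply), "rvec" (rotation vector, rad) and "tvec" (3), from world to camera coordinates, as OpenCV has them. Camera axes: x right, y down, z forward; pixel columns grow to the right and rows downward; lengths in m; the calibration is good to about 2 mm. A picture is of the moment at which its call begins. camera_model takes no time and is no camera call.
- order.job_done(): hands the job in; it is judged then, once.
Trained networks look in the newest picture that a camera, given by its name, has taken for a name from the list of things; names that differ only in an ending like _2 or _b are one class to them, and where a whole thing is asked for, a point or a joint stands for the part that bears it (a point fixed in the world has none). Each returns a list of dicts, best first, with "p" (0 to 1); they miss things now and then, are a little off and sometimes report something else, mostly with a low value. They report only what shows in the picture. A call takes as long as a camera call. They do not tell look-alikes from the thing itself.
- models.find_in(thing, camera): "location" ([x, y, z] in m, in the coordinates of the camera as it stood for that picture, good to about 4 mm: the middle of the surface that is visible of it).
- models.regions_of(thing, camera): "region" (384x512 bool, what is visible of it).
- models.pinpoint(thing, camera): "location" ([x, y, z] in m, in the coordinates of the camera as it stood for that picture, good to about 4 mm: a listed point, or the origin of a listed thing).
The state is a dict: "t": time; "joints": joint angles; "dq": joint speeds; "joint_efforts": joint torques, N m; "position": TCP position; "tcp_rot": TCP orientation; "contact_force": force on the tool from outside, world axes, zero at the start; "wrist_torque": the same for the moment, N m; "finger_gap": finger opening in m; "grasp_force": force on a finger pad.
Only numpy, scipy, OpenCV 4.12 (cv2) and the standard library are available. Lean on these libraries where they do the work, as an engineer would, in place of code of your own. Each camera call takes 0.05 s, during which the arm holds its last target. There are 200 camera calls.

TASK

One of the three sealed parts cases on the green repair mat has a loose metal piece in it: taking the blue case first, then the yellow, then the red, grip each one, lift it well clear of the mat, shake it by rocking it well over endwise (some 25 degrees), and set it back upright on the mat and let go before taking the next (if the red one turns out to rattle, you may keep hold of it). Then finish with the rattling case held still and level in the gripper, over the middle of the grey hand-over tray at the far side of the mat and about 15 cm above the bench, with the two quiet cases standing upright on the mat. Do not put the case down or let it go at the end, and do not disturb the other things lying about.

Things in the scene. Friction and masses are not known exactly. Their poses are not given: they have to be found in the camera images.
- case_blue_mid (a point): centre (half-way up) of the sealed case with the blue lid, 120 long (x) x 50 wide (y) x 45 high (z) mm, grey below; stands upright on the mat, x within 0.5 rad of the robot's x; grip across the width. In one of the three (any) a loose 150 g steel disc slides 38 mm either way along x once tipped over 0.3 rad, and stays put when level again
- case_yellow_mid (a point): centre (half-way up) of the sealed case with the yellow lid, 120 long (x) x 50 wide (y) x 45 high (z) mm, grey below; stands upright on the mat, x within 0.5 rad of the robot's x; grip across the width. Each case weighs 0.24 to 0.53 kg: weight does not tell which one rattles
- case_red_mid (a point): centre (half-way up) of the sealed case with the red lid, 120 long (x) x 50 wide (y) x 45 high (z) mm, grey below; stands upright on the mat, x within 0.5 rad of the robot's x; grip across the width. In the two quiet cases nothing moves
- mat_mid (a point): middle of the fixed dark green repair mat (270 along x, 720 along y, 2 mm thick): the mat's upper face, 2 mm above the bench; the cases stand on this face and must be set back within its edges
- tray_mid (a point): middle of the inner floor, 5 mm above the bench, of the fixed grey hand-over tray with a black rubber floor, 130 (x) x 180 (y) mm, rim 20 mm high, at the far side of the mat
- memory: green memory module, 133 x 30 x 4 mm, lying on the mat between two cases; leave it
- driver: screwdriver with blue handle, 170 mm, lying on the mat between two cases; leave it
- mouse: black computer mouse, 100 x 58 x 26 mm; leave it
- drive: aluminium disk drive, 100 x 70 x 9.5 mm; leave it
- brush: dusting brush, 180 mm, right of the mat; leave it
- screw_jar: small jar, 50 mm across, 55 mm high; leave it
- tape: roll of yellow tape, 90 mm across, 24 mm high; leave it
Things that resemble listed ones, but are neither listed nor needed, are in the scene too. Leave any brown or turquoise look-alike of the part that bears case_blue_mid alone.

How it is judged:
On the way, in this order (a step that is already met when the one before it is completed fails the run):
1. the blue case is gripped, lifted at least 35 mm clear of the mat and shaken (tipped by more than 0.3 rad) (height (world z) of case_blue_mid above 0.06 m and contact force between case_blue and the fingers above 1 N and angle between case_blue_mid's own z axis and vertical above 0.3 rad).
2. the blue case is set back upright on the mat and let go (height (world z) of case_blue_mid below 0.03 m and angle between case_blue_mid's own z axis and vertical below 0.15 rad and linear speed of case_blue below 0.03 m/s and contact force between case_blue and the fingers below 0.1 N and x of case_blue_mid in the frame of mat_mid between -0.135 and 0.135 m and y of case_blue_mid in the frame of mat_mid between -0.36 and 0.36 m), for 0.2 s.
3. the yellow case is gripped, lifted at least 35 mm clear of the mat and shaken (tipped by more than 0.3 rad) (height (world z) of case_yellow_mid above 0.06 m and contact force between case_yellow and the fingers above 1 N and angle between case_yellow_mid's own z axis and vertical above 0.3 rad).
4. the yellow case is set back upright on the mat and let go (height (world z) of case_yellow_mid below 0.03 m and angle between case_yellow_mid's own z axis and vertical below 0.15 rad and linear speed of case_yellow below 0.03 m/s and contact force between case_yellow and the fingers below 0.1 N and x of case_yellow_mid in the frame of mat_mid between -0.135 and 0.135 m and y of case_yellow_mid in the frame of mat_mid between -0.36 and 0.36 m), for 0.2 s.
5. the red case is gripped, lifted at least 35 mm clear of the mat and shaken (tipped by more than 0.3 rad) (height (world z) of case_red_mid above 0.06 m and contact force between case_red and the fingers above 1 N and angle between case_red_mid's own z axis and vertical above 0.3 rad).
At the end, for the whole second after the job is handed in: The case that holds the loose piece is gripped by the fingers, at rest, level within 0.2 rad, its centre within 50 mm (horizontally) of the middle of the hand-over tray and 0.10 to 0.30 m above the bench; the other two cases stand upright, untouched, on the mat (((distance between slug_c0 and case_blue_mid below 0.06 m and horizontal distance between case_blue_mid and tray_mid below 0.05 m and height (world z) of case_blue_mid between 0.1 and 0.3 m and angle between case_blue_mid's own z axis and vertical below 0.2 rad and linear speed of case_blue below 0.04 m/s and contact force between case_blue and the fingers above 2 N and (height (world z) of case_yellow_mid below 0.03 m and angle between case_yellow_mid's own z axis and vertical below 0.15 rad and linear speed of case_yellow below 0.03 m/s and contact force between case_yellow and the fingers below 0.1 N and x of case_yellow_mid in the frame of mat_mid between -0.135 and 0.135 m and y of case_yellow_mid in the frame of mat_mid between -0.36 and 0.36 m) and (height (world z) of case_red_mid below 0.03 m and angle between case_red_mid's own z axis and vertical below 0.15 rad and linear speed of case_red below 0.03 m/s and contact force between case_red and the fingers below 0.1 N and x of case_red_mid in the frame of mat_mid between -0.135 and 0.135 m and y of case_red_mid in the frame of mat_mid between -0.36 and 0.36 m)) or (distance between slug_c0 and case_yellow_mid below 0.06 m and horizontal distance between case_yellow_mid and tray_mid below 0.05 m and height (world z) of case_yellow_mid between 0.1 and 0.3 m and angle between case_yellow_mid's own z axis and vertical below 0.2 rad and linear speed of case_yellow below 0.04 m/s and contact force between case_yellow and the fingers above 2 N and (height (world z) of case_blue_mid below 0.03 m and angle between case_blue_mid's own z axis and vertical below 0.15 rad and linear speed of case_blue below 0.03 m/s and contact force between case_blue and the fingers below 0.1 N and x of case_blue_mid in the frame of mat_mid between -0.135 and 0.135 m and y of case_blue_mid in the frame of mat_mid between -0.36 and 0.36 m) and (height (world z) of case_red_mid below 0.03 m and angle between case_red_mid's own z axis and vertical below 0.15 rad and linear speed of case_red below 0.03 m/s and contact force between case_red and the fingers below 0.1 N and x of case_red_mid in the frame of mat_mid between -0.135 and 0.135 m and y of case_red_mid in the frame of mat_mid between -0.36 and 0.36 m)) or (distance between slug_c0 and case_red_mid below 0.06 m and horizontal distance between case_red_mid and tray_mid below 0.05 m and height (world z) of case_red_mid between 0.1 and 0.3 m and angle between case_red_mid's own z axis and vertical below 0.2 rad and linear speed of case_red below 0.04 m/s and contact force between case_red and the fingers above 2 N and (height (world z) of case_blue_mid below 0.03 m and angle between case_blue_mid's own z axis and vertical below 0.15 rad and linear speed of case_blue below 0.03 m/s and contact force between case_blue and the fingers below 0.1 N and x of case_blue_mid in the frame of mat_mid between -0.135 and 0.135 m and y of case_blue_mid in the frame of mat_mid between -0.36 and 0.36 m) and (height (world z) of case_yellow_mid below 0.03 m and angle between case_yellow_mid's own z axis and vertical below 0.15 rad and linear speed of case_yellow below 0.03 m/s and contact force between case_yellow and the fingers below 0.1 N and x of case_yellow_mid in the frame of mat_mid between -0.135 and 0.135 m and y of case_yellow_mid in the frame of mat_mid between -0.36 and 0.36 m)))); the arm keeps its last pose, push and grip.
It fails at once if another thing on the bench is moved by more than 30 mm (distance of any of memory, driver, mouse, drive, brush, screw_jar, tape from where it was at the start of the episode above 0.03 m).
It also fails if it takes over 72 s, if anything falls off the work surface, if the arm or the gripper's body presses on something with over 40 N, if the wrist force passes 120 N, or if a joint passes its speed limit or range.

## Working session

There is one attempt and no reset: what is moved stays moved. The work goes in short steps, Python scripts to look and compute and a tool call to move; the robot and the scene stay as the last step left them, time stands still between calls to the robot, and variables do not carry over. Pictures are saved under pics/ and viewed, at most 10 in all, crops included, and the job is handed in when it is done.

Besides the shell and the picture viewer there is one more tool, called after ">>>" in YAML: its name, and indented under it one key for each argument. arm_command: Moves the arm, as the interface text tells. Its arguments: {"type":"object","properties":{"moves":{"type":"array","items":{"type":"array","items":{"type":"array","items":{"type":"number"}}}}},"required":["moves"]}

```bash
mkdir -p pics; cat > h.py <<'E'
import numpy as np, cv2
from plant import r, vision, order, models
def cam(n):
    m=vision.camera_model(n); R=cv2.Rodrigues(np.array(m["rvec"],float))[0]
    return np.array(m["camera_matrix"],float),m["k1"],R,np.array(m["tvec"],float).ravel()
def to_world(n,p):
    K,k,R,t=cam(n); return R.T@(np.array(p)-t)
def project(n,p):
    K,k,R,t=cam(n); c=R@np.array(p)+t; s=c[:2]/c[2]; s=s*(1+k*(s@s)); return (K@[*s,1])[:2]
def pix(n,uv,z):
    K,k,R,t=cam(n); s0=(np.linalg.inv(K)@[*uv,1])[:2]; s=s0.copy()
    for _ in range(20): s=s0/(1+k*(s@s))
    d=R.T@[*s,1]; o=-R.T@t; return o+d*(z-o[2])/d[2]
def save(n,f,crop=None,sc=1):
    im=vision.grab_frame(n)
    if crop: a,b,c,d=crop; o=im[b:d,a:c]
    else: o=im
    cv2.imwrite("pics/"+f,cv2.resize(o[...,::-1],None,fx=sc,fy=sc,interpolation=cv2.INTER_CUBIC)); return im
E
python3 - <<'E'
from h import *
save("top","top0.png",sc=1.5); save("scene","scene0.png",sc=1.5)
for n in ["case_blue_mid","case_yellow_mid","case_red_mid","mat_mid","tray_mid"]:
    for d in models.pinpoint(n,"top")[:3]:
        w=to_world("top",d["location"]); print(n,round(d["p"],2),w.round(3),project("top",w).round())
print({k:np.round(v,3) for k,v in r.get_obs().items()})
E
```

```text
case_blue_mid 0.91 [0.232 0.363 0.022] [152. 275.]
case_blue_mid 0.85 [ 0.73  -0.201  0.018] [321. 123.]
case_blue_mid 0.6 [ 0.465 -0.009  0.024] [265. 202.]
case_yellow_mid 0.83 [0.465 0.218 0.021] [196. 203.]
case_red_mid 0.89 [ 0.484 -0.233  0.026] [332. 196.]
case_red_mid 0.58 [ 0.443 -0.121  0.004] [298. 209.]
mat_mid 0.94 [ 0.476 -0.004  0.002] [263. 199.]
tray_mid 0.78 [0.689 0.041 0.003] [249. 137.]
tray_mid 0.48 [0.468 0.215 0.023] [197. 202.]
{'t': np.float64(0.35), 'joints': array([-1.166,  0.32 ,  1.565,  0.   ,  1.257, -0.02 ]), 'dq': array([ 0.001, -0.002, -0.001,  0.   ,  0.002,  0.001]), 'joint_efforts': array([-1.0000e-03, -4.1494e+01, -2.3404e+01, -0.0000e+00,  3.0000e-03,
        0.0000e+00]), 'position': array([ 0.237, -0.524,  0.231]), 'tcp_rot': array([-3.071, -0.662,  0.   ]), 'contact_force': array([ 0.431, -0.156,  0.175]), 'wrist_torque': array([ 0.024, -0.029, -0.015]), 'grasp_force': np.float64(0.0), 'finger_gap': np.float64(0.085)}
```

View pics/top0.png

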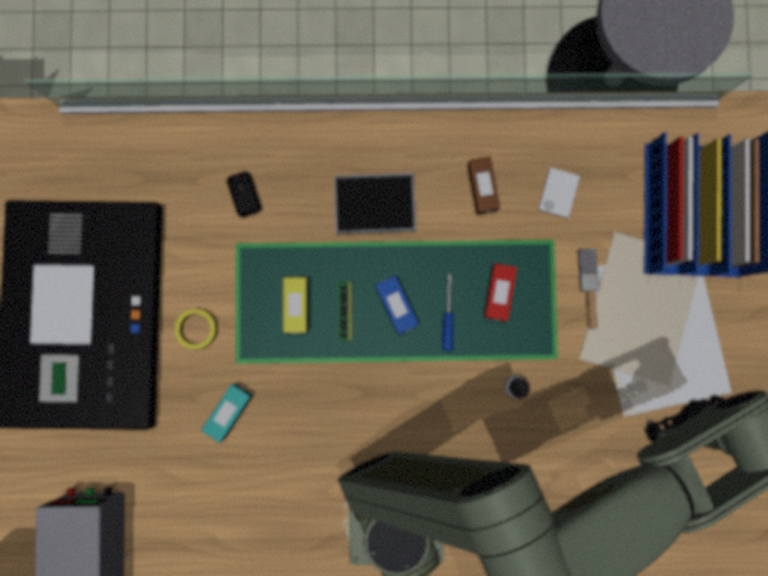

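View pics/scene0.png

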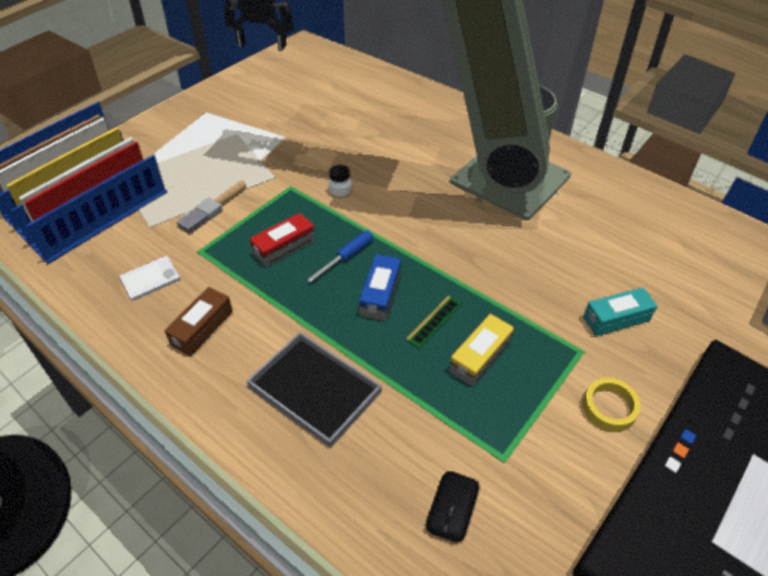

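The top view (1.5x pixels) shows these candidates for blue:
- Blue-lid case on the mat at (397,304).
- Brown look-alike at (484,185).
- Turquoise look-alike at (227,412).

Yellow is at (295,305), red at (501,292) and the tray at (375,203). I choose the blue-lid case on the mat, and will measure the yaw of each case from its lid.

```bash
cat >> h.py <<'E'
def lid(im,c,n="top",z=0.047):
    hsv=cv2.cvtColor(im,cv2.COLOR_RGB2HSV); lo,hi={"blue":((105,120,60),(125,255,255)),"yellow":((22,120,100),(34,255,255)),"red":((0,150,80),(8,255,255))}[c]
    m=cv2.inRange(hsv,lo,hi)
    if c=="red": m|=cv2.inRange(hsv,(172,150,80),(180,255,255))
    return cv2.morphologyEx(m,cv2.MORPH_CLOSE,np.ones((9,9)))
def case(im,c,near,rad=40):
    m=lid(im,c); uv=project("top",near); mm=np.zeros_like(m); cv2.circle(mm,tuple(int(x) for x in uv),rad,255,-1); m&=mm
    k,l,s,_=cv2.connectedComponentsWithStats(m); i=1+np.argmax(s[1:,4])
    p=np.argwhere(l==i)[:,::-1]; w=np.array([pix("top",q,0.047)[:2] for q in p],np.float32)
    (cx,cy),(a,b),an=cv2.minAreaRect(w); v=np.linalg.svd(w-w.mean(0),full_matrices=False)[2][0]
    v*=np.sign(v[0]); return w.mean(0),(cx,cy),sorted((a,b)),np.arctan2(v[1],v[0])
E
python3 - <<'E'
from h import *
im=save("top","crop1.png",(150,120,380,250),3)
for c,p in dict(blue=[.465,-.009,.04],yellow=[.465,.218,.04],red=[.484,-.233,.04]).items(): print(c,case(im,c,p))
for n in ["memory","driver","mouse","screw_jar","brush"]:
    for d in models.find_in(n,"top")[:1]: print(n,to_world("top",d["location"]).round(3))
print(cv2.Rodrigues(np.array(r.get_obs()["tcp_rot"]))[0].round(3))
E
```

```text
blue (array([ 0.46082678, -0.007782  ], dtype=float32), (0.4619520306587219, -0.006910175085067749), [0.0512167364358902, 0.11994768679141998], np.float32(0.44064644))
yellow (array([0.46478492, 0.21548302], dtype=float32), (0.46460744738578796, 0.21560442447662354), [0.04574937745928764, 0.11790680140256882], np.float32(-0.0025505617))
red (array([ 0.48647207, -0.23314483], dtype=float32), (0.486674427986145, -0.2343161702156067), [0.05050070211291313, 0.11825414001941681], np.float32(-0.19762865))
memory [0.455 0.108 0.01 ]
driver [ 0.462 -0.008  0.046]
mouse [0.715 0.332 0.029]
screw_jar [ 0.282 -0.264  0.055]
brush [ 0.514 -0.443  0.019]
[[ 0.911  0.412  0.   ]
 [ 0.412 -0.911 -0.   ]
 [-0.     0.    -1.   ]]
```

View pics/crop1.png

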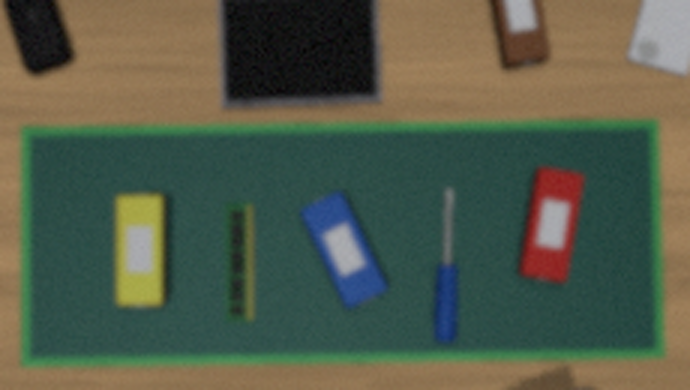

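The crop confirms the blue-lid case at crop (345,250), with the memory module at (240,262) and the screwdriver at (447,260) well clear of the fingers. The tool's yaw already matches, so I'm moving above blue.

>>> arm_command:
  moves:
    - [[42,-38,0,0,0,-0.2,85],[42,-38,0,0,0,0,85],[42,-38,0,0,0,0,85],[42,-38,0,0,0,0,85],[42,-38,0,0,0,0,85],[42,-38,0,0,0,0,85],[42,-38,10,0,0,0,85],[42,-38,20,0,0,0,85]]

```text
t: 1.65
position: [0.4127, -0.1043, 0.202]
tcp_rot: [3.063, 0.688, 0.005]
contact_force: [0.5, -0.9, 0.3]
finger_gap: 0.0851
grasp_force: 0.0
```

```bash
cat >> h.py <<'E'
def go(x,y,z,yaw):
    o=r.get_obs(); R=cv2.Rodrigues(np.array(o["tcp_rot"],float))[0]
    T=np.array([[np.cos(yaw),np.sin(yaw),0],[np.sin(yaw),-np.cos(yaw),0],[0,0,-1]])
    print("t",round(float(o["t"]),2),"pos",np.round(o["position"],4),"dq",np.abs(o["dq"]).max().round(3),"shift mm",((R.T@(np.array([x,y,z])-o["position"]))*1000).round(1),"turn u",(cv2.Rodrigues(R.T@T)[0].ravel()/np.radians(5)).round(2))
E
python3 -c "
from h import *
go(.462,-.007,.006,.44)"
```

```text
t 1.65 pos [ 0.4127 -0.1043  0.202 ] dq 1.073 shift mm [ 85.6 -67.3 196.1] turn u [ 0.03 -0.03  0.02]
```

>>> arm_command:
  moves:
    - [[28,-23,20,0,0,0,85],[28,-23,20,0,0,0,85],[28,-22,20,0,0,0,85],[0,0,40,0,0,0,85],[0,0,20,0,0,0,85],[0,0,0,0,0,0,85],[0,0,0,0,0,0,85],[0,0,0,0,0,0,85]]

```text
t: 2.65
position: [0.4591, -0.0085, 0.0824]
tcp_rot: [3.064, 0.688, 0.004]
contact_force: [-0.6, 0.7, -0.7]
finger_gap: 0.0849
grasp_force: 0.0
```

```bash
python3 -c "
from h import *
go(.462,-.007,.006,.44)"
```

```text
t 2.65 pos [ 0.4591 -0.0085  0.0824] dq 0.005 shift mm [ 3.1 -0.2 76.4] turn u [ 0.01 -0.03  0.02]
```

>>> arm_command:
  moves:
    - [[3,0,20,0,0,0,85],[0,0,20,0,0,0,85],[0,0,20,0,0,0,85],[0,0,16,0,0,0,85],[0,0,0,0,0,0,85],[0,0,0,0,0,0,30],[0,0,0,0,0,0,30],[0,0,0,0,0,0,30]]

```text
t: 3.65
position: [0.462, -0.0073, 0.0064]
tcp_rot: [3.064, 0.689, 0.004]
contact_force: [-0.3, -0.8, 7.4]
finger_gap: 0.0495
grasp_force: 63.2
```

>>> arm_command:
  moves:
    - [[0,0,0,0,0,0,30],[0,0,0,0,0,0,30],[0,0,-20,0,0,0,30],[0,0,-40,0,0,0,30],[0,0,-40,0,0,0,30],[0,0,-20,0,0,0,30],[0,0,0,0,0,0,30],[0,0,0,0,0,0,30]]

```text
t: 4.65
position: [0.4598, -0.007, 0.1241]
tcp_rot: [-3.064, -0.689, 0.004]
contact_force: [-0.8, 0.2, -4.3]
finger_gap: 0.0492
grasp_force: 63.8
```

```bash
cat >> h.py <<'E'
def tq():
    o=r.get_obs(); R=cv2.Rodrigues(np.array(o["tcp_rot"],float))[0]
    print("t",round(float(o["t"]),2),"pos",np.round(o["position"],4),"dq",np.abs(o["dq"]).max().round(3),"tool torque",(R.T@np.array(o["wrist_torque"])).round(3),"F",np.round(o["contact_force"],2),"gap",np.round(o["finger_gap"],4),"grip",np.round(o["grasp_force"],1),"eff",np.round(o["joint_efforts"],2))
E
python3 -c "
from h import *
tq()"
```

```text
t 4.65 pos [ 0.4598 -0.007   0.1241] dq 0.012 tool torque [-0.007  0.004  0.049] F [-0.81  0.21 -4.27] gap 0.0492 grip 63.8 eff [  0.   -35.65 -20.85   0.    -0.04  -0.  ]
```

Gripped and lifted (4.3 N). Now I'll rock it one way and back to level.

>>> arm_command:
  moves:
    - [[0,0,0,0,1,0,30],[0,0,0,0,1,0,30],[0,0,0,0,1,0,30],[0,0,0,0,1,0,30],[0,0,0,0,1,0,30],[0,0,0,0,0.6,0,30],[0,0,0,0,0,0,30],[0,0,0,0,0,0,30]]

```text
t: 5.65
position: [0.4609, -0.0071, 0.1247]
tcp_rot: [-2.878, -0.647, -0.715]
contact_force: [0.7, 0.0, -3.3]
finger_gap: 0.0494
grasp_force: 63.8
```

>>> arm_command:
  moves:
    - [[0,0,0,0,0,0,30],[0,0,0,0,-1,0,30],[0,0,0,0,-1,0,30],[0,0,0,0,-1,0,30],[0,0,0,0,-1,0,30],[0,0,0,0,-1,0,30],[0,0,0,0,-0.6,0,30],[0,0,0,0,0,0,30]]

```text
t: 6.65
position: [0.4624, -0.0064, 0.1253]
tcp_rot: [3.064, 0.691, 0.002]
contact_force: [0.8, 0.9, -4.0]
finger_gap: 0.0494
grasp_force: 63.8
```

```bash
python3 -c "
from h import *
tq(); go(.462,-.007,.124,.44)"
```

```text
t 6.65 pos [ 0.4624 -0.0064  0.1253] dq 0.038 tool torque [-0.037  0.068 -0.006] F [ 0.84  0.9  -3.96] gap 0.0494 grip 63.8 eff [  0.24 -34.47 -20.76  -0.08   0.1    0.08]
t 6.65 pos [ 0.4624 -0.0064  0.1253] dq 0.038 shift mm [-0.6  0.3  1.3] turn u [ 0.01 -0.01  0.04]
```

>>> arm_command:
  moves:
    - [[0,0,0,0,-1,0,30],[0,0,0,0,-1,0,30],[0,0,0,0,-1,0,30],[0,0,0,0,-1,0,30],[0,0,0,0,-1,0,30],[0,0,0,0,-0.6,0,30],[0,0,0,0,0,0,30],[0,0,0,0,0,0,30]]

```text
t: 7.65
position: [0.4609, -0.0071, 0.1253]
tcp_rot: [2.879, 0.647, -0.715]
contact_force: [-1.5, 1.0, -4.3]
finger_gap: 0.0492
grasp_force: 64.3
```

>>> arm_command:
  moves:
    - [[0,0,0,0,1,0,30],[0,0,0,0,1,0,30],[0,0,0,0,1,0,30],[0,0,0,0,1,0,30],[0,0,0,0,1,0,30],[0,0,0,0,0.6,0,30],[0,0,0,0,0,0,30],[0,0,0,0,0,0,30]]

```text
t: 8.65
position: [0.461, -0.0072, 0.1256]
tcp_rot: [3.065, 0.689, -0.0]
contact_force: [0.1, 0.2, -3.7]
finger_gap: 0.0492
grasp_force: 64.3
```

```bash
python3 -c "
from h import *
tq(); go(.462,-.007,.006,.44)"
```

```text
t 8.65 pos [ 0.461  -0.0072  0.1256] dq 0.014 tool torque [-0.009 -0.04  -0.02 ] F [ 0.1   0.25 -3.71] gap 0.0492 grip 64.3 eff [-1.700e-01 -3.529e+01 -2.012e+01  1.000e-02  0.000e+00  0.000e+00]
t 8.65 pos [ 0.461  -0.0072  0.1256] dq 0.014 shift mm [  1.    0.2 119.6] turn u [0.   0.   0.02]
```

```bash
cat >> h.py <<'E'
def avg(n=10):
    L=[]
    for _ in range(n):
        vision.grab_frame("top"); o=r.get_obs(); R=cv2.Rodrigues(np.array(o["tcp_rot"],float))[0]; L.append(R.T@np.array(o["wrist_torque"]))
    print("avg tool torque",np.mean(L,0).round(4),"std",np.std(L,0).round(4))
E
python3 -c "
from h import *
avg(); tq()"
```

```text
avg tool torque [ 0.001  -0.0751  0.0173] std [0.0179 0.0277 0.0215]
t 9.15 pos [ 0.461  -0.007   0.1252] dq 0.004 tool torque [-0.006 -0.093 -0.008] F [ 0.35  0.28 -3.4 ] gap 0.0494 grip 64.3 eff [ 1.000e-02 -3.488e+01 -2.044e+01  2.000e-02 -5.000e-02  0.000e+00]
```

>>> arm_command:
  moves:
    - [[0,0,40,0,0,0,30],[0,0,40,0,0,0,30],[0,0,28,0,0,0,30],[0,0,10,0,0,0,30],[0,0,0,0,0,0,30],[0,0,0,0,0,0,30],[0,0,0,0,0,0,85],[0,0,0,0,0,0,85]]

```text
t: 10.15
position: [0.4618, -0.0071, 0.008]
tcp_rot: [3.064, 0.689, 0.003]
contact_force: [0.0, -1.2, -0.3]
finger_gap: 0.0828
grasp_force: 0.0
```

>>> arm_command:
  moves:
    - [[0,0,0,0,0,0,85],[0,0,0,0,0,0,85],[0,0,0,0,0,0,85],[0,0,0,0,0,0,85],[0,0,-30,0,0,0,85],[0,0,-40,0,0,0,85],[0,0,-40,0,0,0,85],[0,0,0,0,0,0,85]]

```text
t: 11.15
position: [0.4631, -0.0071, 0.1201]
tcp_rot: [3.063, 0.689, 0.011]
contact_force: [0.2, 0.0, 0.3]
finger_gap: 0.0851
grasp_force: 0.0
```

```bash
python3 -c "
from h import *
go(.4646,.2155,.006,0)"
```

```text
t 11.15 pos [ 0.4631 -0.0071  0.1201] dq 0.063 shift mm [  95.9 -201.   114. ] turn u [ 0.02 -0.08  5.07]
```

>>> arm_command:
  moves:
    - [[24,-50,0,0,0,0,85],[24,-50,0,0,0,0,85],[24,-50,0,0,0,0,85],[24,-51,0,0,0,1,85],[0,0,0,0,0,1,85],[0,0,0,0,0,1,85],[0,0,15,0,0,1,85],[0,0,20,0,0,1,85]]

```text
t: 12.15
position: [0.4613, 0.2156, 0.081]
tcp_rot: [3.141, 0.005, -0.001]
contact_force: [0.5, 0.1, -0.5]
finger_gap: 0.0848
grasp_force: 0.0
```

```bash
python3 -c "
from h import *
im=save('top','x.png'); print(case(im,'blue',[.462,-.007,.04])); print(case(im,'yellow',[.4646,.2155,.04])[:3])
go(.4646,.2155,.006,0)"
```

```text
(array([ 0.46284106, -0.00570235], dtype=float32), (0.46201929450035095, -0.006629355251789093), [0.05237840861082077, 0.12020818144083023], np.float32(0.43989545))
(array([0.41898787, 0.22448033], dtype=float32), (0.4199773073196411, 0.22532571852207184), [0.027493420988321304, 0.029923556372523308])
t 12.2 pos [0.4594 0.2147 0.0784] dq 0.14 shift mm [ 5.6 -1.  72.3] turn u [0.03 0.07 0.02]
```

Blue is standing upright where it was. Next I grip yellow.

>>> arm_command:
  moves:
    - [[2,0,20,0,0,0,85],[2,0,20,0,0,0,85],[0,0,20,0,0,0,85],[0,0,12,0,0,0,85],[0,0,0,0,0,0,85],[0,0,0,0,0,0,30],[0,0,0,0,0,0,30],[0,0,0,0,0,0,30]]

```text
t: 13.2
position: [0.4664, 0.216, 0.0112]
tcp_rot: [-3.141, -0.009, -0.003]
contact_force: [0.3, -0.5, 5.9]
finger_gap: 0.0492
grasp_force: 64.0
```

>>> arm_command:
  moves:
    - [[0,0,0,0,0,0,30],[0,0,0,0,0,0,30],[0,0,-20,0,0,0,30],[0,0,-40,0,0,0,30],[0,0,-40,0,0,0,30],[0,0,-20,0,0,0,30],[0,0,0,0,0,0,30],[0,0,0,0,0,0,30]]

```text
t: 14.2
position: [0.4647, 0.2153, 0.1289]
tcp_rot: [3.14, 0.009, -0.004]
contact_force: [-0.5, -0.1, -3.1]
finger_gap: 0.0496
grasp_force: 63.2
```

>>> arm_command:
  moves:
    - [[0,0,0,0,1,0,30],[0,0,0,0,1,0,30],[0,0,0,0,1,0,30],[0,0,0,0,1,0,30],[0,0,0,0,1,0,30],[0,0,0,0,0.6,0,30],[0,0,0,0,0,0,30],[0,0,0,0,0,0,30]]

```text
t: 15.2
position: [0.469, 0.2115, 0.1348]
tcp_rot: [-3.046, -0.017, -0.737]
contact_force: [0.4, -0.4, -3.2]
finger_gap: 0.0492
grasp_force: 63.1
```

>>> arm_command:
  moves:
    - [[0,0,0,0,0,0,30],[0,0,0,0,-1,0,30],[0,0,0,0,-1,0,30],[0,0,0,0,-1,0,30],[0,0,0,0,-1,0,30],[0,0,0,0,-1,0,30],[0,0,0,0,-0.6,0,30],[0,0,0,0,0,0,30]]

```text
t: 16.2
position: [0.4706, 0.2117, 0.1353]
tcp_rot: [-3.136, -0.02, 0.017]
contact_force: [0.4, -0.5, -3.3]
finger_gap: 0.049
grasp_force: 63.1
```

```bash
python3 -c "
from h import *
avg(); tq()"
```

```text
avg tool torque [-0.007   0.0195 -0.0102] std [0.0308 0.0481 0.0259]
t 16.7 pos [0.469  0.2116 0.1357] dq 0.002 tool torque [-0.053  0.086  0.006] F [ 0.39  0.48 -3.96] gap 0.0492 grip 63.1 eff [ 1.000e-02 -3.943e+01 -2.113e+01  4.000e-02  5.000e-02  0.000e+00]
```

>>> arm_command:
  moves:
    - [[0,0,0,0,-1,0,30],[0,0,0,0,-1,0,30],[0,0,0,0,-1,0,30],[0,0,0,0,-1,0,30],[0,0,0,0,-1,0,30],[0,0,0,0,-0.6,0,30],[0,0,0,0,0,0,30],[0,0,0,0,0,0,30]]

```text
t: 17.7
position: [0.4692, 0.2116, 0.1356]
tcp_rot: [-3.042, -0.023, 0.776]
contact_force: [-0.4, 0.3, -2.8]
finger_gap: 0.0491
grasp_force: 63.1
```

>>> arm_command:
  moves:
    - [[0,0,0,0,1,0,30],[0,0,0,0,1,0,30],[0,0,0,0,1,0,30],[0,0,0,0,1,0,30],[0,0,0,0,1,0,30],[0,0,0,0,0.6,0,30],[0,0,0,0,0,0,30],[0,0,0,0,0,0,30]]

```text
t: 18.7
position: [0.4692, 0.2117, 0.136]
tcp_rot: [-3.136, -0.022, 0.019]
contact_force: [0.4, -0.3, -2.7]
finger_gap: 0.0492
grasp_force: 63.0
```

```bash
python3 -c "
from h import *
avg(); tq(); go(.4646,.2155,.007,0)"
```

```text
avg tool torque [-0.0019  0.0094  0.0052] std [0.0238 0.0247 0.0326]
t 19.2 pos [0.4693 0.2115 0.1355] dq 0.002 tool torque [0.003 0.    0.014] F [-0.81 -1.41 -2.43] gap 0.0495 grip 63.0 eff [-1.000e-02 -3.943e+01 -2.116e+01  4.000e-02  5.000e-02 -0.000e+00]
t 19.2 pos [0.4693 0.2115 0.1355] dq 0.002 shift mm [ -3.1  -3.3 128.5] turn u [-0.06  0.14  0.15]
```

>>> arm_command:
  moves:
    - [[-3,-3,40,0,0.1,0.1,30],[0,0,40,0,0,0,30],[0,0,30,0,0,0,30],[0,0,9,0,0,0,30],[0,0,5,0,0,0,30],[0,0,0,0,0,0,30],[0,0,0,0,0,0,30],[0,0,0,0,0,0,30]]

```text
t: 20.2
position: [0.4658, 0.2154, 0.0123]
tcp_rot: [-3.136, -0.008, 0.003]
contact_force: [0.7, -0.1, -3.2]
finger_gap: 0.0494
grasp_force: 63.1
```

```bash
python3 -c "
from h import *
tq(); go(.4646,.2155,.0112,0)"
```

```text
t 20.2 pos [0.4658 0.2154 0.0123] dq 0.005 tool torque [-0.036 -0.011  0.003] F [ 0.67 -0.13 -3.18] gap 0.0494 grip 63.1 eff [-0.000e+00 -4.231e+01 -1.558e+01  2.000e-02 -0.000e+00  0.000e+00]
t 20.2 pos [0.4658 0.2154 0.0123] dq 0.005 shift mm [-1.2 -0.1  1.1] turn u [-0.07  0.02  0.06]
```

>>> arm_command:
  moves:
    - [[0,0,1.5,0,0,0,30],[0,0,0,0,0,0,85],[0,0,0,0,0,0,85],[0,0,0,0,0,0,85],[0,0,0,0,0,0,85],[0,0,0,0,0,0,85],[0,0,0,0,0,0,85],[0,0,-20,0,0,0,85]]

```text
t: 21.2
position: [0.4643, 0.2146, 0.0292]
tcp_rot: [-3.138, -0.008, 0.01]
contact_force: [0.2, -0.2, 0.2]
finger_gap: 0.0853
grasp_force: 0.0
```

>>> arm_command:
  moves:
    - [[0,0,-40,0,0,0,85],[0,0,-40,0,0,0,85],[0,0,-20,0,0,1,85],[0,0,0,0,0,1,85],[0,0,0,0,0,0.27,85],[0,0,0,0,0,0,85],[0,0,0,0,0,0,85],[0,0,0,0,0,0,85]]

```text
t: 22.2
position: [0.4657, 0.2145, 0.1299]
tcp_rot: [-3.122, 0.302, 0.007]
contact_force: [0.7, 0.2, -0.5]
finger_gap: 0.0849
grasp_force: 0.0
```

```bash
python3 -c "
from h import *
go(.4866,-.2338,.006,-.1976)"
```

```text
t 22.2 pos [0.4657 0.2145 0.1299] dq 0.002 shift mm [107.1 436.5 121.5] turn u [-0.05  0.05  0.05]
```

>>> arm_command:
  moves:
    - [[13.4,54.6,0,0,0,0,85],[13.4,54.6,0,0,0,0,85],[13.4,54.6,0,0,0,0,85],[13.4,54.6,0,0,0,0,85],[13.4,54.6,0,0,0,0,85],[13.4,54.6,0,0,0,0,85],[13.4,54.6,0,0,0,0,85],[13.4,54.6,0,0,0,0,85]]

```text
t: 23.2
position: [0.487, -0.2366, 0.1276]
tcp_rot: [-3.122, 0.303, 0.005]
contact_force: [-0.3, 0.4, -0.2]
finger_gap: 0.085
grasp_force: 0.0
```

>>> arm_command:
  moves:
    - [[0,0,15,0,0,0,85],[0,0,20,0,0,0,85],[0,0,10,0,0,0,85],[0,0,0,0,0,0,85],[0,0,0,0,0,0,85],[0,0,0,0,0,0,85],[0,0,0,0,0,0,85],[0,0,0,0,0,0,85]]

```text
t: 24.2
position: [0.487, -0.2345, 0.0829]
tcp_rot: [-3.122, 0.303, 0.005]
contact_force: [1.1, -0.4, -1.2]
finger_gap: 0.085
grasp_force: 0.0
```

```bash
python3 -c "
from h import *
im=save('top','y.png'); print(case(im,'yellow',[.4646,.2155,.04]))
go(.4866,-.2338,.006,-.1976)"
```

```text
(array([0.46469525, 0.21549246], dtype=float32), (0.46460744738578796, 0.21560442447662354), [0.04574937745928764, 0.11790680140256882], np.float32(-0.0055240863))
t 24.25 pos [ 0.487  -0.2345  0.0828] dq 0.002 shift mm [-0.2 -0.2 76.9] turn u [-0.05  0.05  0.05]
```

>>> arm_command:
  moves:
    - [[0,0,20,0,0,0,85],[0,0,20,0,0,0,85],[0,0,20,0,0,0,85],[0,0,15,0,0,0,85],[0,0,0,0,0,0,85],[0,0,0,0,0,0,30],[0,0,0,0,0,0,30],[0,0,0,0,0,0,30]]

```text
t: 25.25
position: [0.4875, -0.2346, 0.0088]
tcp_rot: [-3.123, 0.303, 0.002]
contact_force: [-0.6, -0.4, 4.4]
finger_gap: 0.0492
grasp_force: 63.4
```

>>> arm_command:
  moves:
    - [[0,0,0,0,0,0,30],[0,0,0,0,0,0,30],[0,0,-20,0,0,0,30],[0,0,-40,0,0,0,30],[0,0,-40,0,0,0,30],[0,0,-20,0,0,0,30],[0,0,0,0,0,0,30],[0,0,0,0,0,0,30]]

```text
t: 26.25
position: [0.4861, -0.2341, 0.1263]
tcp_rot: [-3.121, 0.303, 0.01]
contact_force: [-0.0, 0.6, -3.9]
finger_gap: 0.0496
grasp_force: 62.9
```

>>> arm_command:
  moves:
    - [[0,0,0,0,1,0,30],[0,0,0,0,1,0,30],[0,0,0,0,1,0,30],[0,0,0,0,1,0,30],[0,0,0,0,1,0,30],[0,0,0,0,0.6,0,30],[0,0,0,0,0,0,30],[0,0,0,0,0,0,30]]

```text
t: 27.25
position: [0.4871, -0.2347, 0.1271]
tcp_rot: [2.997, -0.292, 0.739]
contact_force: [-0.5, -1.1, -2.6]
finger_gap: 0.0492
grasp_force: 62.8
```

>>> arm_command:
  moves:
    - [[0,0,0,0,0,0,30],[0,0,0,0,-1,0,30],[0,0,0,0,-1,0,30],[0,0,0,0,-1,0,30],[0,0,0,0,-1,0,30],[0,0,0,0,-1,0,30],[0,0,0,0,-0.6,0,30],[0,0,0,0,0,0,30]]

```text
t: 28.25
position: [0.4886, -0.235, 0.1275]
tcp_rot: [-3.123, 0.302, 0.004]
contact_force: [-1.1, 0.2, -2.1]
finger_gap: 0.0492
grasp_force: 62.8
```

```bash
python3 -c "
from h import *
avg(); tq()"
```

```text
avg tool torque [-0.0171 -0.0005 -0.003 ] std [0.0228 0.0384 0.0213]
t 28.75 pos [ 0.4869 -0.2347  0.1278] dq 0.003 tool torque [-0.042 -0.042 -0.025] F [-0.4   0.63 -2.04] gap 0.0493 grip 62.8 eff [-0.000e+00 -4.168e+01 -2.103e+01  1.000e-02  3.000e-02  0.000e+00]
```

>>> arm_command:
  moves:
    - [[0,0,0,0,-1,0,30],[0,0,0,0,-1,0,30],[0,0,0,0,-1,0,30],[0,0,0,0,-1,0,30],[0,0,0,0,-1,0,30],[0,0,0,0,-0.6,0,30],[0,0,0,0,0,0,30],[0,0,0,0,0,0,30]]

```text
t: 29.75
position: [0.487, -0.2347, 0.1278]
tcp_rot: [-2.984, 0.288, 0.748]
contact_force: [-0.3, -0.0, -2.8]
finger_gap: 0.0493
grasp_force: 62.8
```

>>> arm_command:
  moves:
    - [[0,0,0,0,1,0,30],[0,0,0,0,1,0,30],[0,0,0,0,1,0,30],[0,0,0,0,1,0,30],[0,0,0,0,1,0,30],[0,0,0,0,0.6,0,30],[0,0,0,0,0,0,30],[0,0,0,0,0,0,30]]

```text
t: 30.75
position: [0.4872, -0.2348, 0.1281]
tcp_rot: [-3.122, 0.303, 0.006]
contact_force: [0.4, -0.0, -3.3]
finger_gap: 0.0494
grasp_force: 62.8
```

```bash
python3 -c "
from h import *
avg(); tq(); go(.4866,-.2338,.009,-.1976)"
```

```text
avg tool torque [0.0026 0.012  0.0065] std [0.0246 0.0272 0.0276]
t 31.25 pos [ 0.4871 -0.2347  0.1275] dq 0.002 tool torque [ 0.002 -0.017  0.029] F [ 0.62  0.3  -1.42] gap 0.0494 grip 62.8 eff [ 1.000e-02 -4.168e+01 -2.106e+01  1.000e-02  3.000e-02  0.000e+00]
t 31.25 pos [ 0.4871 -0.2347  0.1275] dq 0.002 shift mm [ -0.2  -0.2 118.5] turn u [-0.05  0.05  0.05]
```

Red is quiet too (torque change 0.012 N m, against about 0.11–0.14 for blue), so blue is the rattler. I'm setting red back.

>>> arm_command:
  moves:
    - [[0,0,40,0,0,0,30],[0,0,40,0,0,0,30],[0,0,27,0,0,0,30],[0,0,9,0,0,0,30],[0,0,3,0,0,0,30],[0,0,0,0,0,0,30],[0,0,0,0,0,0,30],[0,0,0,0,0,0,85]]

```text
t: 32.25
position: [0.4874, -0.2344, 0.0096]
tcp_rot: [-3.123, 0.303, 0.003]
contact_force: [-0.0, 0.6, -0.2]
finger_gap: 0.0661
grasp_force: 0.0
```

>>> arm_command:
  moves:
    - [[0,0,0,0,0,0,85],[0,0,0,0,0,0,85],[0,0,0,0,0,0,85],[0,0,0,0,0,0,85],[0,0,-30,0,0,0,85],[0,0,-40,0,0,0,85],[0,0,-40,0,0,0,85],[0,0,0,0,0,0,85]]

```text
t: 33.25
position: [0.489, -0.2357, 0.1219]
tcp_rot: [-3.125, 0.303, -0.005]
contact_force: [-0.8, -0.6, -1.5]
finger_gap: 0.0851
grasp_force: 0.0
```

```bash
python3 -c "
from h import *
im=save('top','z.png')
for c in models.pinpoint('tray_mid','top'): print(c['p'],to_world('top',c['location']).round(3))
go(.462,-.007,.006,.44)"
```

```text
0.77 [0.694 0.039 0.006]
t 33.35 pos [ 0.4868 -0.2345  0.1186] dq 0.025 shift mm [ -67.5 -218.   113.9] turn u [-0.07  0.03 -7.26]
```

>>> arm_command:
  moves:
    - [[-17,-54.5,0,0,0,0,85],[-17,-54.5,0,0,0,0,85],[-17,-54.5,0,0,0,0,85],[-17,-54.5,0,0,0,-1,85],[0,0,0,0,0,-1,85],[0,0,0,0,0,-1,85],[0,0,0,0,0,-1,85],[0,0,0,0,0,-1,85]]

```text
t: 34.35
position: [0.461, -0.0075, 0.1183]
tcp_rot: [-3.112, -0.385, 0.01]
contact_force: [-0.0, 1.1, -1.2]
finger_gap: 0.0852
grasp_force: 0.0
```

>>> arm_command:
  moves:
    - [[0,0,0,0,0,-1,85],[0,0,0,0,0,-1,85],[0,0,15,0,0,-0.26,85],[0,0,20,0,0,0,85],[0,0,0,0,0,0,85],[0,0,0,0,0,0,85],[0,0,0,0,0,0,85],[0,0,0,0,0,0,85]]

```text
t: 35.35
position: [0.4624, -0.0075, 0.0854]
tcp_rot: [-3.06, -0.685, 0.002]
contact_force: [-0.3, 1.0, 0.1]
finger_gap: 0.0852
grasp_force: 0.0
```

```bash
python3 -c "
from h import *
go(.462,-.007,.006,.44)"
```

```text
t 35.35 pos [ 0.4624 -0.0075  0.0854] dq 0.003 shift mm [-0.1 -0.2 79.4] turn u [-0.07 -0.    0.  ]
```

>>> arm_command:
  moves:
    - [[0,0,20,0,0,0,85],[0,0,20,0,0,0,85],[0,0,20,0,0,0,85],[0,0,18,0,0,0,85],[0,0,0,0,0,0,85],[0,0,0,0,0,0,30],[0,0,0,0,0,0,30],[0,0,0,0,0,0,30]]

```text
t: 36.35
position: [0.4625, -0.007, 0.008]
tcp_rot: [-3.06, -0.685, 0.0]
contact_force: [-1.7, 1.2, 6.0]
finger_gap: 0.0493
grasp_force: 63.2
```

>>> arm_command:
  moves:
    - [[0,0,0,0,0,0,30],[0,0,0,0,0,0,30],[0,0,-20,0,0,0,30],[0,0,-40,0,0,0,30],[0,0,-40,0,0,0,30],[0,0,-30,0,0,0,30],[0,0,0,0,0,0,30],[0,0,0,0,0,0,30]]

```text
t: 37.35
position: [0.4609, -0.0077, 0.1356]
tcp_rot: [-3.059, -0.685, 0.008]
contact_force: [-0.6, -0.5, -4.6]
finger_gap: 0.0493
grasp_force: 63.3
```

>>> arm_command:
  moves:
    - [[20,5,0,0,0,0,30],[36,9,0,0,0,0,30],[40,10,0,0,0,0,30],[40,10,0,0,0,0,30],[40,9,0,0,0,0,30],[34,8,0,0,0,0,30],[18,4,0,0,0,0,30],[0,0,0,0,0,0,30]]

```text
t: 38.35
position: [0.6916, 0.0399, 0.1329]
tcp_rot: [-3.059, -0.685, 0.011]
contact_force: [-0.5, 0.5, -4.1]
finger_gap: 0.0494
grasp_force: 63.3
```

>>> arm_command:
  moves:
    - [[0,0,0,0,0,0,30],[0,0,0,0,0,0,30],[0,0,0,0,0,0,30],[0,0,0,0,0,0,30],[0,0,0,0,0,0,30],[0,0,0,0,0,0,30],[0,0,0,0,0,0,30],[0,0,0,0,0,0,30]]

```text
t: 39.35
position: [0.6919, 0.0397, 0.1364]
tcp_rot: [-3.06, -0.685, 0.003]
contact_force: [0.5, -0.4, -3.3]
finger_gap: 0.0491
grasp_force: 63.3
```

```bash
python3 -c "
from h import *
avg(); tq(); go(.692,.04,.14,.44); save('scene','end.png',sc=1.5)
print(pix('top',(375/1.5,203/1.5),.005))"
```

```text
avg tool torque [-0.0062 -0.0563 -0.0175] std [0.0271 0.0339 0.0222]
t 39.85 pos [0.6919 0.0397 0.1365] dq 0.002 tool torque [-0.004 -0.105 -0.037] F [ 0.09  0.41 -2.93] gap 0.0494 grip 63.3 eff [ 0.000e+00 -5.633e+01 -2.407e+01  5.000e-02 -3.000e-02 -0.000e+00]
t 39.85 pos [0.6919 0.0397 0.1365] dq 0.002 shift mm [ 0.2 -0.3 -3.5] turn u [-0.07  0.01  0.  ]
[0.69349722 0.03745495 0.005     ]
```

View pics/end.png

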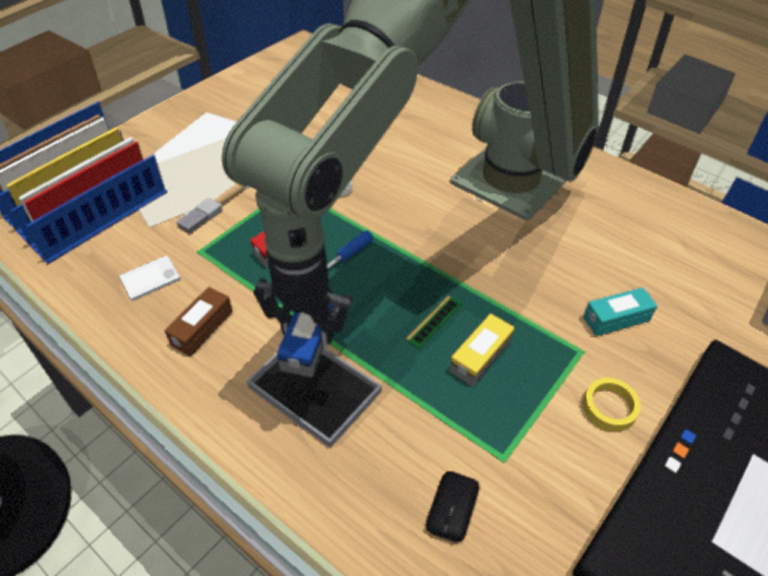

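The picture shows the blue case held level over the tray at (300,345). Yellow is upright on the mat at (482,345), red is where it was, partly hidden behind the wrist at (262,247), and the other things look unmoved.

```bash
python3 -c "
from h import *
print(order.job_done())"
```

```text
the job is handed in; nothing more can be done
None
```

I handed the job in with the blue case, the one that rattles, held level about 15 cm above the bench over the middle of the tray, and the quiet yellow and red cases set back upright on the mat; the verdict was not shown.

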